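# Crush a hopper of ice with the hand-crank crusher

## Robot

A 6-joint arm with a two-finger parallel gripper is mounted at the origin on a cart in front of the work surface, level with it; the furniture and walls round the work are solid. World frame = base frame: x ahead of the robot, y to its left, z up, the work surface at z = 0. Lengths are in m, angles in rad, forces in N, time in s.
With the tool pointing down it reaches from about 0.25 to 0.775 m from the base axis. Payload 4 kg.
Tool frame: the origin (TCP) lies between the finger pads; the fingertips stand 25 mm ahead of it and the grasp point (between the pads) lies 6 mm ahead of it (robot.tip_reach is the distance from the TCP to the fingertips, in m); z points along the fingers, y is the line along which they close (so a half turn about z gives the same grasp; the last joint's range is limited). The gripper opens to 94 mm and grips with 3 to 60 N. Pads are 16 mm wide; open, the fingers measure 119 mm over their backs; the gripper's body (75 mm by 177 mm) begins 78 mm behind the grasp point.
Start: joints at [-1.35, 0.087, 1.371, -0, 1.684, -0.103], TCP at [0.175, -0.521, 0.231] pointing down, gripper open.
Joint ranges: [-3.1, 3.1], [-0.76, 2.03], [0.27, 2.55], [-1.08, 4.22], [0.17, 2.65], [-2.57, 2.57]. Speed limits (rad/s): [2.79, 2.79, 3.14, 3.14, 3.14, 3.14].

## Interface

Orientations are given as [roll, pitch, yaw] about the fixed x, y, z axes, in that order (R = Rz(yaw) Ry(pitch) Rx(roll)).
In Python, from bench import sensors, snapshot, camera_info, ticket, robot gives the robot as it stands.
- The arm moves only by the tool arm_command, never from a script. Its argument "plan" is a list of rows, each an object with "grip": the closure, from -1 (fully open) to 1 (shut); "slide": the shift along the tool's x, y, z normalised to -1 to 1, where 1 is 500 mm, a list of three; "spin": the turn about the tool's z normalised to -1 to 1, where 1 is 5 degrees. A call has 1 to 10 rows; each row shifts and turns the commanded pose from where the row before left it, along the tool's axes as they then stand; what a row does not reach is not made up. A row lasts 1/8 s, in which the tool goes at most 62.5 mm and 10.7 degrees, less where a joint would pass 70% of its speed; a pose out of reach is approached as far as the arm can. A call with a number of a shift or a turn outside -1 to 1 is refused whole. A call with a gripper value outside its range is refused whole. The fingers move at their own pace and stop on an object; the grip force is fixed at half the most. Time passes only in rows, so rows that do not move let the fingers close. It gives the time, the measured TCP pose, the force, the opening and the grip force at its end, in the units of the state.
- sensors.get_obs(): the state, without advancing time (a new reading comes with each control period).
- snapshot(name): name is "scene" or "side" or "wrist"; returns the picture (420x560x3 uint8, red, green, blue); there is no depth.
- camera_info(name): a dict with "fx", "fy", "cx", "cy" (pixels), "position" and "rotation" of the camera in the world. Camera axes: x right, y up, looking along -z (the intrinsics and any distortion apply to the point x, -y, -z); pixel columns grow to the right and rows downward; lengths in m; the calibration is good to about 2 mm. A picture is of the moment at which its call begins: read the wrist's pose just before it. camera_info takes no time and is no camera call; for the wrist camera it gives the pose at the moment of the call.
- ticket.close_job(): hands the job in; it is judged then, once.
The state is a dict: "time": time; "joint_positions": joint angles; "qvel": joint speeds; "joint_torque": joint torques, N m; "tool_pos": TCP position; "ee_rot": TCP orientation; "wrist_force": force on the tool from outside, world axes, zero at the start; "wrist_torque": the same for the moment, N m; "width": finger opening in m; "finger_force": force on a finger pad.
Only numpy, scipy, OpenCV 4.12 (cv2) and the standard library are available. Lean on these libraries where they do the work, as an engineer would, in place of code of your own. Each camera call takes 0.05 s, during which the arm holds its last target. There are 200 camera calls.

## Task

The ice crusher is loaded. Swing its lid down and press the front edge until the catch snaps and holds it shut; then take the crank by its knob and turn it clockwise (as seen facing the crank) at an even, unhurried pace (no faster than a turn in two seconds), twice over the stiff point at the top, and let go with the handle hanging straight down. Keep hold through the stiff stretch, so that the crank neither kicks back nor races ahead, and leave the glasses and the sugar jar around it standing where they are.

Things in the scene. Friction and masses are not known exactly. Their poses are not given: they have to be found in the camera images.
- crank (a joint): crank (rad), turns without end: 0, 6.28, 12.57 handle straight down; grows clockwise seen from the front; starts -0.7 to 1.5. Knob centre in the frame of crank_centre: y = 65 mm sin(q), z = -65 mm cos(q). Stays where left (0.15 N m friction), but from 0.8 rad before each top (3.14, 9.42) a spring resists, up to 1 N m (15 N at the knob), and past the top drives it on for 0.8 rad (0.7 N m).
- lid (a joint): lid of the crusher (rad): 0 shut, grows as it opens, starts 0.55 to 0.95; a stiff hinge that stays where it is left. At 0.09 the ridge on its front skirt meets the spring catch: about 10 N straight down on the front edge snap it past; it then stops at 0 and stays. If let go sooner it stays ajar.
- crank_centre (a point): fixed point on the crank's shaft axis, in the plane of the knob's middle, 118 mm above the worktop. Its axes are those of the crusher: x level, along the shaft, away from the front into the machine; y level, to the left as seen from the front; z up. Crusher: red steel box 120 x 140 mm, 252 mm high with its steel hopper, on a black foot, fixed, crank on the front.
- knob_middle (a point): middle of the black knob on the crank, a cylinder 25 mm in diameter and 50 mm long, its axis along crank_centre's x; it spins freely on its pin. The crank arm begins 31 mm behind this point (x), the overhanging hopper and lid 10 mm behind it, from 22 mm above its top position, so hold it with the tool leaning 25 to 45 degrees back from the crusher, fingers left and right.
- lid_edge (a point): top of the lid on the black thumb pad at the middle of its front edge, 10 mm from the edge: the place to press. It turns with the lid, 104 mm from lid_hinge, 8 mm above the hinge when shut. The lid is steel, 117 mm front to back, 147 mm wide, 5 mm thick.
- lid_hinge (a point): middle of the lid's hinge axis, fixed, 248 mm above the worktop; the axis runs along crank_centre's y. At lid angle a a point of the lid at distance s lies s cos(a) in front of it (-x of crank_centre) and s sin(a) above it.
- glass_a: clear tumbler upside down, 69 mm in diameter, 92 mm high, 0.19 kg, origin under its centre; leave alone
- glass_b: second clear tumbler upside down, 69 mm in diameter, 92 mm high, origin under its centre; leave alone
- wine_glass: clear stemmed glass upside down, 67 mm in diameter, 120 mm high, origin under its centre; leave alone
- sugar_jar: glass sugar jar with lid, 62 mm in diameter, 77 mm high, origin under its centre; leave alone

How it is judged:
By the outcome, as a careful person would: the job done as asked, in the order asked, and still so for the second after the job is handed in, with the robot touching nothing.
It also fails if it takes over 72 s, if anything falls off the work surface, if the arm or the gripper's body presses on something with over 40 N, if the wrist force passes 120 N, or if a joint passes its speed limit or range.

## Working session

There is one attempt and no reset: what is moved stays moved. The work goes in short steps, Python scripts to look and compute and a tool call to move; the robot and the scene stay as the last step left them, time stands still between calls to the robot, and variables do not carry over. Pictures are saved under pics/ and viewed, at most 10 in all, crops included, and the job is handed in when it is done.

Besides the shell and the picture viewer there is one more tool, called as a command line: name --argument value ..., lists and objects as JSON in quotes. arm_command: Moves the arm, as the interface text tells. Scaled input: -1 to 1 covers 500 mm each way for a shift and 5 degrees each way for a turn. Its arguments: {"type":"object","properties":{"plan":{"type":"array","items":{"type":"object","properties":{"grip":{"type":"number"},"slide":{"type":"array","items":{"type":"number"}},"spin":{"type":"number"}}}}},"required":["plan"]}

```bash
mkdir -p pics; ls; python3 - <<'E'
from bench import sensors, snapshot, camera_info, robot
import cv2,numpy as np
a=[]
for n in("scene","side"):
    im=snapshot(n); cv2.imwrite(f"pics/{n}0.png",im[:,:,::-1]); c=camera_info(n); print(n,c)
print(sensors.get_obs()); print([x for x in dir(robot) if x[0]!='_'])
E
```

```text
pics
scene {'fx': 476.2303863920651, 'fy': 476.2303863920651, 'cx': 274.16257512539414, 'cy': 203.35055051669934, 'position': array([0.10564916, 0.42764416, 1.45745429]), 'rotation': array([ 4.65947131e-01, -1.96620425e-04, -2.36725323e+00])}
side {'fx': 467.67724728905625, 'fy': 467.67724728905625, 'cx': 277.2974512337945, 'cy': 201.05473749082003, 'position': array([-0.29104625,  0.71722135,  0.72825325]), 'rotation': array([ 1.10636674,  0.01555497, -2.30506391])}
{'time': 0.1, 'joint_positions': array([-1.35013351e+00,  8.78858756e-02,  1.37208690e+00, -5.50329580e-06,
        1.68357343e+00, -1.03113650e-01]), 'qvel': array([-0.00077553, -0.00194659, -0.00377898, -0.00074454, -0.00206307,
        0.00216073]), 'joint_torque': array([ 7.19181699e-04, -3.41252232e+01, -3.03301978e+01,  7.16877147e-02,
        3.04344075e-02, -1.08517795e-04]), 'tool_pos': array([ 0.17487352, -0.5210021 ,  0.22942677]), 'ee_rot': array([-3.13964891e+00, -1.95641007e-04,  3.23775665e-01]), 'wrist_force': array([-0.11255337, -0.30177494,  0.1169564 ]), 'wrist_torque': array([-0.03148413,  0.01422373, -0.02926668]), 'finger_force': 0.0, 'width': 0.0940260939612743}
['IKError', 'tip_reach']
```

View pics/scene0.png

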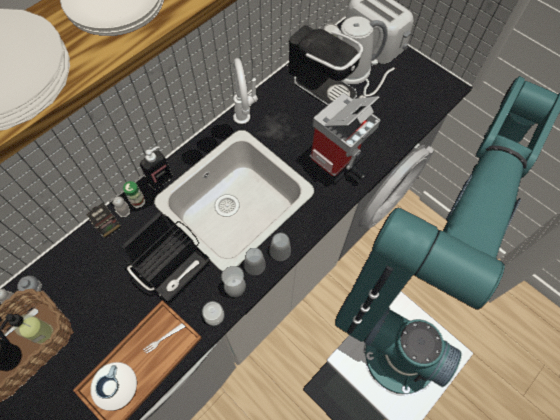

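View pics/side0.png

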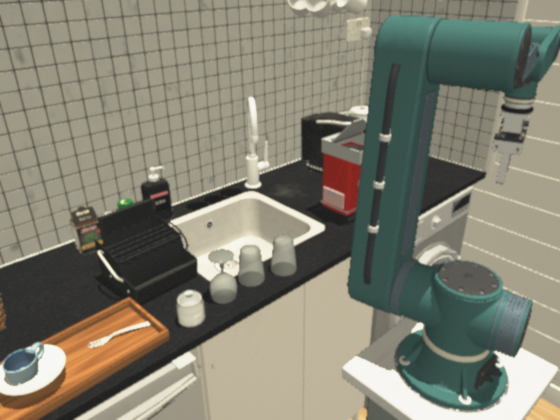

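```bash
cat > h.py <<'E'
import numpy as np, cv2
from scipy.spatial.transform import Rotation as Ro
from bench import sensors, snapshot, camera_info
def R(e): return Ro.from_euler('xyz',e).as_matrix()
def ray(c,u,v):
    d=R(c['rotation'])@np.array([(u-c['cx'])/c['fx'],-(v-c['cy'])/c['fy'],-1.]); return np.array(c['position']),d/np.linalg.norm(d)
def onz(c,u,v,z):
    p,d=ray(c,u,v); return p+d*(z-p[2])/d[2]
def proj(c,P):
    q=R(c['rotation']).T@(np.asarray(P)-c['position']); return np.array([c['cx']+c['fx']*q[0]/-q[2], c['cy']-c['fy']*q[1]/-q[2]])
def tri(rs):
    A=np.zeros((3,3));b=np.zeros(3)
    for p,d in rs:
        M=np.eye(3)-np.outer(d,d);A+=M;b+=M@p
    return np.linalg.solve(A,b)
E
python3 - <<'E'
from h import *
c=camera_info("scene"); print(proj(c,[0,0,0]), camera_info("side")['position'], c.keys())
print(onz(c,315,160,0),onz(c,350,175,0.1),onz(c,370,120,.25), onz(c,280,247,.09),onz(c,213,313,.07))
a=cv2.imread("pics/scene0.png")[80:200,280:400]; b=cv2.imread("pics/side0.png")[110:225,300:380]
a=cv2.resize(a,None,fx=4,fy=4,interpolation=cv2.INTER_CUBIC);b=cv2.resize(b,(320,460),interpolation=cv2.INTER_CUBIC)
o=np.zeros((480,800,3),np.uint8);o[:,:480]=a;o[:460,480:]=b;cv2.imwrite("pics/crop.png",o)
w=snapshot("wrist");cv2.imwrite("pics/w0.png",w[:,:,::-1]);print(camera_info("wrist"))
E
```

```text
[400.90405236 354.95775594] [-0.29104625  0.71722135  0.72825325] dict_keys(['fx', 'fy', 'cx', 'cy', 'position', 'rotation'])
[ 0.63494612 -0.32356364  0.        ] [ 0.47746741 -0.30959751  0.1       ] [ 0.51988826 -0.42272854  0.25      ] [0.46851503 0.03062873 0.09      ] [0.47028826 0.31009605 0.07      ]
{'fx': 378.4514693215604, 'fy': 378.4514693215604, 'cx': 280.9138115501694, 'cy': 210.87939784519008, 'position': array([ 0.23945861, -0.49939799,  0.38299613]), 'rotation': array([-0.23333185,  0.00224407, -1.2464685 ])}
```

View pics/crop.png

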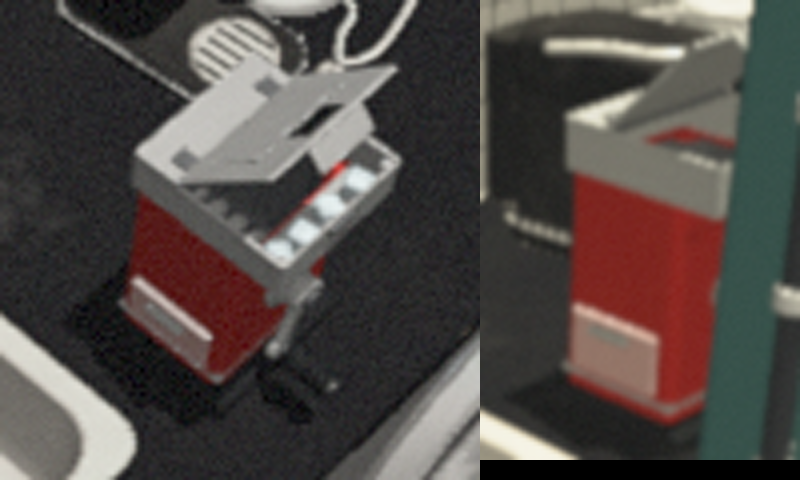

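```bash
python3 - <<'E'
from h import *
c=camera_info("scene")
fl,fr,bl=[onz(c,280+x/4-.4,80+y/4-.4,.245) for x,y in((282,268),(401,161),(135,160))]
print(fl,fr,bl,np.linalg.norm(fl-fr),np.linalg.norm(fl-bl)); print(np.degrees(np.arctan2(*(fl-fr)[1::-1])),np.degrees(np.arctan2(*(bl-fl)[1::-1])))
for x,y in((330,382),(272,355)): print(onz(c,280+x/4,80+y/4,.06))
w=camera_info("wrist");print(proj(w,[.46,-.34,.118]))
E
```

```text
[ 0.50191767 -0.30704747  0.245     ] [ 0.49996256 -0.4482287   0.245     ] [ 0.64917357 -0.30358145  0.245     ] 0.1411947630468572 0.14729668599551474
89.20660516343148 1.3483462483987043
[ 0.45691913 -0.35941271  0.06      ]
[ 0.50923218 -0.34535971  0.06      ]
[ 127.52861409 -389.77609331]
```

View pics/w0.png

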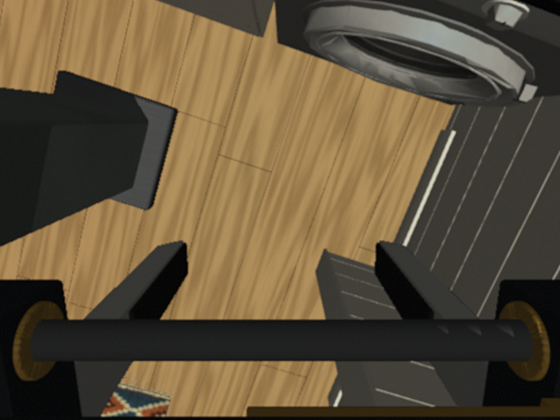

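arm_command --plan '[{"grip": 1,"slide": [0,0,-0.05],"spin": -1},{"grip": 1,"slide": [0,0,-0.05],"spin": -1},{"grip": 1,"slide": [0,0,-0.05],"spin": -1},{"grip": 1,"slide": [0,0,-0.05],"spin": -1},{"grip": 1,"slide": [0,0,-0.05],"spin": -1},{"grip": 1,"slide": [0,0,-0.05],"spin": -1},{"grip": 1,"slide": [0,0,-0.05],"spin": -1},{"grip": 1,"slide": [0,0,-0.05],"spin": -1},{"grip": 1,"slide": [0,0,-0.05],"spin": -1},{"grip": 1,"slide": [0,0,-0.05],"spin": -1}]'

```text
time: 1.4
tool_pos: [0.175, -0.5214, 0.4809]
ee_rot: [-3.141, -0.0, 1.199]
wrist_force: [-0.2, -0.4, -0.5]
width: 0.0006
finger_force: 0.0
```

arm_command --plan '[{"grip": 1,"slide": [0.03,0,0],"spin": -1},{"grip": 1,"slide": [0.03,0,0],"spin": -1},{"grip": 1,"slide": [0.03,0,0],"spin": -1},{"grip": 1,"slide": [0.03,0,0],"spin": -1},{"grip": 1,"slide": [0.03,0,0],"spin": -1},{"grip": 1,"slide": [0.03,0,0],"spin": -1},{"grip": 1,"slide": [0.03,0,0],"spin": -1},{"grip": 1,"slide": [0.03,0,0],"spin": -1},{"grip": 1,"slide": [0.03,0,0],"spin": -1},{"grip": 1,"slide": [0.03,0,0],"spin": -1}]'

```text
time: 2.65
tool_pos: [0.1722, -0.3756, 0.4802]
ee_rot: [3.142, -0.0, 2.072]
wrist_force: [0.9, -0.2, 0.1]
width: 0.0007
finger_force: 0.0
```

arm_command --plan '[{"grip": 1,"slide": [-0.024,0.018,0],"spin": -1},{"grip": 1,"slide": [-0.024,0.018,0],"spin": -1},{"grip": 1,"slide": [-0.024,0.018,0],"spin": -1},{"grip": 1,"slide": [-0.024,0.018,0],"spin": -1},{"grip": 1,"slide": [-0.024,0.018,0],"spin": -1},{"grip": 1,"slide": [-0.024,0.018,0],"spin": -1},{"grip": 1,"slide": [-0.024,0.018,0],"spin": -1},{"grip": 1,"slide": [-0.024,0.018,0],"spin": -1},{"grip": 1,"slide": [-0.024,0.018,0],"spin": -1},{"grip": 1,"slide": [-0.024,0.018,0],"spin": -1}]'

```text
time: 3.9
tool_pos: [0.3181, -0.3813, 0.48]
ee_rot: [3.141, -0.001, 2.945]
wrist_force: [-0.2, -0.2, 0.6]
width: 0.0004
finger_force: 0.0
```

arm_command --plan '[{"grip": 1,"slide": [-0.03,0,0],"spin": -1},{"grip": 1,"slide": [-0.03,0,0],"spin": -1},{"grip": 1,"slide": [0,0,0],"spin": -0.3},{"grip": 1,"slide": [0,0,0],"spin": 0}]'

```text
time: 4.4
tool_pos: [0.3468, -0.386, 0.4804]
ee_rot: [3.141, -0.0, 3.141]
wrist_force: [0.2, 0.3, 0.5]
width: -0.0
finger_force: 0.0
```

```bash
python3 - <<'E'
from h import *
o=sensors.get_obs(); c=camera_info("wrist"); im=snapshot("wrist"); cv2.imwrite("pics/w1.png",im[:,:,::-1])
np.save("w1.npy",c,allow_pickle=True); print(c, o['tool_pos'],o['joint_positions'])
im=snapshot("side"); cv2.imwrite("pics/s1.png",im[:,:,::-1])
E
```

```text
{'fx': 378.4514693215604, 'fy': 378.4514693215604, 'cx': 280.9138115501694, 'cy': 210.87939784519008, 'position': array([ 0.28082971, -0.38544538,  0.63381235]), 'rotation': array([-2.35025257e-01, -1.13966250e-03,  1.57116758e+00])} [ 0.34681546 -0.38600532  0.48040955] [-9.47959128e-01  1.11924494e-01  8.41427717e-01 -3.02642132e-04
  2.18864378e+00 -2.51873731e+00]
```

View pics/w1.png

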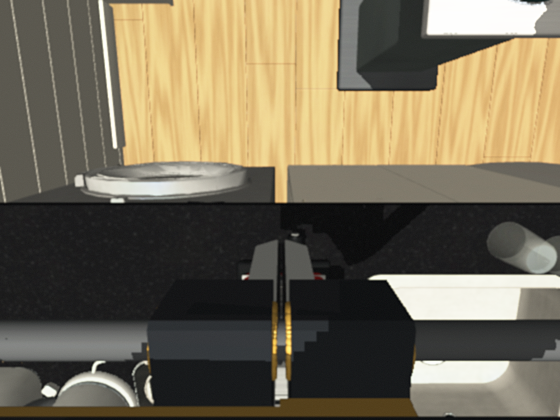

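```bash
python3 - <<'E'
from h import *
im=snapshot("scene")[:,:,::-1]; cv2.imwrite("pics/sc1.png",im)
s=cv2.imread("pics/s1.png"); 
a=cv2.resize(s[90:230,290:430],(560,560),interpolation=cv2.INTER_CUBIC)[:, :400]
b=cv2.resize(im[80:200,300:400],(400,480),interpolation=cv2.INTER_CUBIC)
o=np.zeros((560,800,3),np.uint8);o[:,:400]=a;o[:480,400:]=b;cv2.imwrite("pics/c2.png",o)
E
```

```text
(no output)
```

View pics/c2.png

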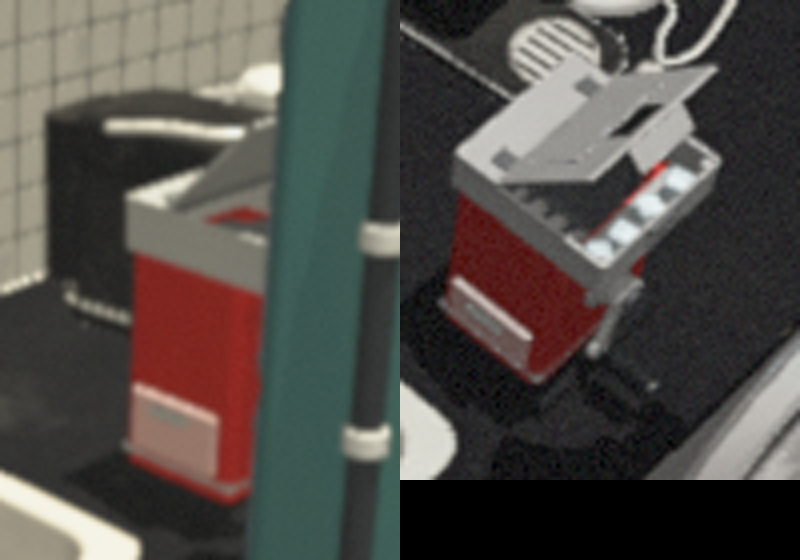

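arm_command --plan '[{"grip": 1,"slide": [-0.03,0.09,-0.048],"spin": 0},{"grip": 1,"slide": [-0.03,0.09,-0.048],"spin": 0},{"grip": 1,"slide": [-0.03,0.09,-0.048],"spin": 0},{"grip": 1,"slide": [-0.03,0.09,-0.048],"spin": 0},{"grip": 1,"slide": [-0.03,0.09,-0.048],"spin": 0},{"grip": 1,"slide": [0,0,0],"spin": 0}]'

```text
time: 5.3
tool_pos: [0.4217, -0.1585, 0.6032]
ee_rot: [-3.139, 0.005, -3.136]
wrist_force: [0.5, -0.5, -0.2]
width: 0.0006
finger_force: 0.0
```

```bash
python3 - <<'E'
from h import *
o=sensors.get_obs(); c=camera_info("wrist"); im=snapshot("wrist"); cv2.imwrite("pics/w2.png",im[:,:,::-1])
np.save("w2.npy",c,allow_pickle=True); print(c['position'],c['rotation'], o['tool_pos'],o['joint_positions'])
E
```

```text
[ 0.35474424 -0.15785725  0.75628664] [-0.24099695  0.00196168  1.57662198] [ 0.4216657  -0.15852389  0.60323941] [-4.85626395e-01  1.27390255e-01  5.38271332e-01  1.08127588e-04
  2.46980288e+00 -2.06162715e+00]
```

View pics/w2.png

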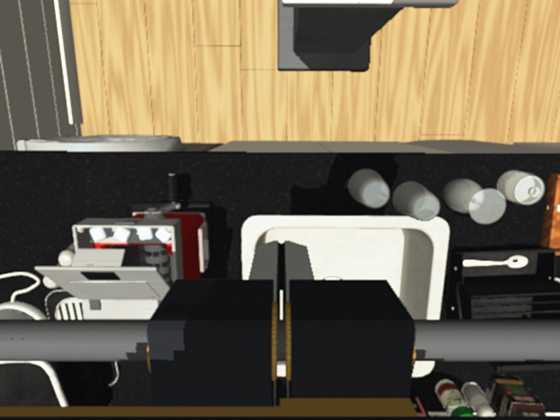

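```bash
python3 - <<'E'
from h import *
im=cv2.imread("pics/w2.png")[160:300,30:220]
im=cv2.convertScaleAbs(im,alpha=1.5,beta=15)
cv2.imwrite("pics/c3.png",cv2.resize(im,None,fx=4,fy=4,interpolation=cv2.INTER_CUBIC))
E
```

```text
(no output)
```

View pics/c3.png

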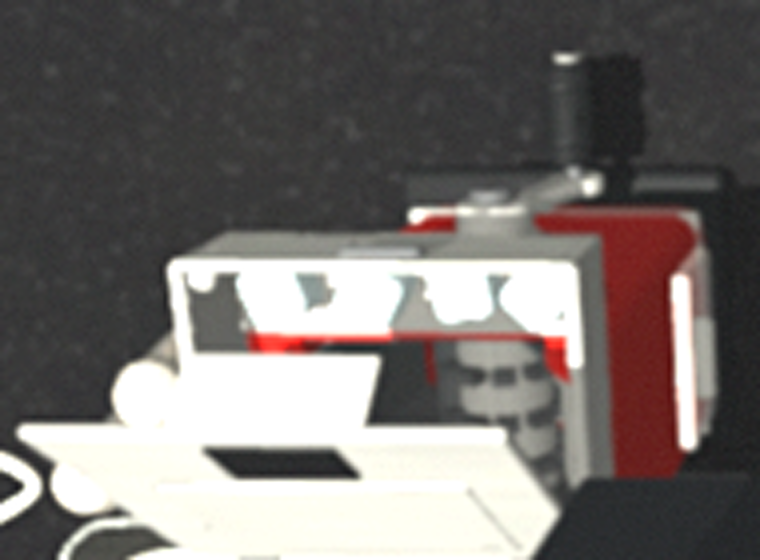

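```bash
cat > m.py <<'E'
from h import *
w=np.load("w2.npy",allow_pickle=True).item(); s=camera_info("scene")
W=lambda x,y:(30+(x-1.5)/4,160+(y-1.5)/4)
S=lambda x,y:(300+(x-401.5)/4,80+(y-1.5)/4)
if __name__=="__main__":
    P=dict(hopFL=((578,262),(602,267)),hopFR=((172,262),(718,160)),knobend=((582,57),(653,387)),lidFR=((18,430),(718,68)),lidFL=((505,430),(578,181)),pad=((282,463),(632,122)))
    for k,(a,b) in P.items():
        print(k,tri([ray(w,*W(*a)),ray(s,*S(*b))]).round(4), onz(w,*W(*a),.25).round(4),onz(s,*S(*b),.25).round(4))
    for z in(.05,.06,.08,.1): print(z,onz(w,*W(582,57),z).round(4),onz(w,*W(582,165),z).round(4),onz(s,*S(653,387),z).round(4))
    print('hub',onz(w,*W(490,195),.118),'drawer/side')
E
python3 m.py
```

```text
hopFL [ 0.5025 -0.3083  0.244 ] [ 0.5005 -0.3066  0.25  ] [ 0.5008 -0.3047  0.25  ]
hopFR [ 0.5097 -0.4642  0.2217] [ 0.5014 -0.4479  0.25  ] [ 0.5005 -0.4437  0.25  ]
knobend [ 0.4538 -0.3531  0.0671] [ 0.4288 -0.3008  0.25  ] [ 0.4065 -0.2509  0.25  ]
lidFR [ 0.5291 -0.4534  0.3303] [ 0.5643 -0.511   0.25  ] [ 0.5573 -0.5145  0.25  ]
lidFL [ 0.5444 -0.3192  0.3002] [ 0.5632 -0.3365  0.25  ] [ 0.5654 -0.3523  0.25  ]
pad [ 0.556  -0.3947  0.294 ] [ 0.5764 -0.4178  0.25  ] [ 0.5719 -0.4252  0.25  ]
0.05 [ 0.458  -0.3573  0.05  ] [ 0.5099 -0.3604  0.05  ] [ 0.4563 -0.3633  0.05  ]
0.06 [ 0.4566 -0.3545  0.06  ] [ 0.5077 -0.3576  0.06  ] [ 0.4538 -0.3577  0.06  ]
0.08 [ 0.4537 -0.3488  0.08  ] [ 0.5033 -0.3518  0.08  ] [ 0.4488 -0.3464  0.08  ]
0.1 [ 0.4507 -0.3432  0.1   ] [ 0.4989 -0.3461  0.1   ] [ 0.4439 -0.3352  0.1   ]
hub [ 0.50855804 -0.3816842   0.118     ] drawer/side
```

```bash
python3 - <<'E'
from m import *
def ony(r,y): p,d=r; return p+d*(y-p[1])/d[1]
for y in(-.374,-.378): print(ony(ray(w,*W(282,463)),y),ony(ray(s,*S(632,122)),y),'edge',ony(ray(w,*W(262,430)),y),ony(ray(s,*S(648,124.5)),y))
for y in (-.3035,-.306): print(ony(ray(w,*W(505,430)),y),ony(ray(s,*S(578,181)),y))
for y in (-.4485,-.451): print(ony(ray(w,*W(18,430)),y),ony(ray(s,*S(718,68)),y))
# hub tri
print('hub',tri([ray(w,*W(490,200)),ray(s,*S(612,283))]))
E
```

```text
[ 0.53908125 -0.374       0.33525713] [ 0.54396885 -0.374       0.32245053] edge [ 0.52477204 -0.374       0.34443055] [ 0.53059049 -0.374       0.33158719]
[ 0.54249265 -0.378       0.32746543] [ 0.54615595 -0.378       0.31678715] edge [ 0.52791862 -0.378       0.33680862] [ 0.53271084 -0.378       0.3259694 ]
[ 0.52463093 -0.3035      0.34363364] [ 0.53659751 -0.3035      0.32557986]
[ 0.52754708 -0.306       0.33655033] [ 0.53807105 -0.306       0.32170964]
[ 0.52724929 -0.4485      0.33958535] [ 0.52560352 -0.4485      0.3346406 ]
[ 0.52873311 -0.451       0.33600104] [ 0.52680182 -0.451       0.33143675]
hub [ 0.51918181 -0.37996032  0.11806406]
```

arm_command --plan '[{"grip": 1,"slide": [-0.04,-0.073,0.071],"spin": 0},{"grip": 1,"slide": [-0.04,-0.073,0.071],"spin": 0},{"grip": 1,"slide": [-0.04,-0.073,0.071],"spin": 0},{"grip": 1,"slide": [-0.04,-0.073,0.071],"spin": 0},{"grip": 1,"slide": [-0.04,-0.073,0.071],"spin": 0},{"grip": 1,"slide": [-0.04,-0.073,0.071],"spin": 0},{"grip": 1,"slide": [0,0,0],"spin": 0}]'

```text
time: 6.22
tool_pos: [0.5407, -0.3834, 0.3783]
ee_rot: [3.133, -0.012, 3.138]
wrist_force: [-0.3, 1.5, -0.1]
width: 0.0002
finger_force: 0.0
```

```bash
python3 - <<'E'
from h import *
o=sensors.get_obs(); print(o['tool_pos'],o['joint_positions'],o['wrist_force'])
E
```

```text
[ 0.54071186 -0.38335431  0.37825445] [-7.01935812e-01  3.98416524e-01  7.00648313e-01 -6.62984299e-04
  2.05712473e+00 -2.26892450e+00] [-0.32996968  1.54770493 -0.0672431 ]
```

arm_command --plan '[{"grip": 1,"slide": [0,0,0],"spin": 0},{"grip": 1,"slide": [0,0,0.024],"spin": 0},{"grip": 1,"slide": [0,0,0.024],"spin": 0},{"grip": 1,"slide": [0,0,0],"spin": 0}]'

```text
time: 6.72
tool_pos: [0.5418, -0.379, 0.3625]
ee_rot: [3.14, -0.001, -3.14]
wrist_force: [0.3, 0.7, -1.1]
width: 0.0003
finger_force: 0.0
```

arm_command --plan '[{"grip": 1,"slide": [0,0,0.024],"spin": 0},{"grip": 1,"slide": [0.014,0,0.012],"spin": 0},{"grip": 1,"slide": [0.012,0,0.013],"spin": 0},{"grip": 1,"slide": [0.01,0,0.013],"spin": 0},{"grip": 1,"slide": [0.008,0,0.013],"spin": 0},{"grip": 1,"slide": [0.008,0,0.014],"spin": 0},{"grip": 1,"slide": [0.006,0,0.014],"spin": 0},{"grip": 1,"slide": [0.006,0,0.015],"spin": 0},{"grip": 1,"slide": [0.004,0,0.015],"spin": 0},{"grip": 1,"slide": [0,0,0],"spin": 0}]'

```text
time: 7.98
tool_pos: [0.5077, -0.3797, 0.2959]
ee_rot: [3.14, -0.002, -3.141]
wrist_force: [-0.1, -0.1, -0.0]
width: 0.0002
finger_force: 0.0
```

arm_command --plan '[{"grip": 1,"slide": [0.002,0,0.01],"spin": 0},{"grip": 1,"slide": [0.002,0,0.008],"spin": 0},{"grip": 1,"slide": [0.002,0,0.006],"spin": 0}]'

```text
time: 8.35
tool_pos: [0.5063, -0.38, 0.2882]
ee_rot: [-3.138, 0.006, -3.14]
wrist_force: [1.8, 1.2, 12.5]
width: 0.0005
finger_force: 6.4
```

arm_command --plan '[{"grip": 1,"slide": [0,0,0.004],"spin": 0},{"grip": 1,"slide": [0,0,0.004],"spin": 0}]'

```text
time: 8.6
tool_pos: [0.5063, -0.3799, 0.288]
ee_rot: [-3.135, 0.009, -3.14]
wrist_force: [-1.8, 3.4, 20.1]
width: 0.0005
finger_force: 9.7
```

arm_command --plan '[{"grip": 1,"slide": [0.004,0,0.005],"spin": 0},{"grip": 1,"slide": [0,0,0.005],"spin": 0},{"grip": 1,"slide": [0,0,0],"spin": 0}]'

```text
time: 8.98
tool_pos: [0.5054, -0.3799, 0.2826]
ee_rot: [-3.135, 0.011, -3.139]
wrist_force: [2.3, 1.7, 7.9]
width: 0.0007
finger_force: 3.9
```

arm_command --plan '[{"grip": 1,"slide": [0,0,0.006],"spin": 0},{"grip": 1,"slide": [0,0,0.006],"spin": 0},{"grip": 1,"slide": [0,0,0],"spin": 0}]'

```text
time: 9.35
tool_pos: [0.5047, -0.38, 0.2784]
ee_rot: [-3.134, 0.011, -3.14]
wrist_force: [-0.2, 3.5, 20.2]
width: 0.0007
finger_force: 10.0
```

arm_command --plan '[{"grip": 1,"slide": [0,0,0.006],"spin": 0},{"grip": 1,"slide": [0,0,0.004],"spin": 0},{"grip": 1,"slide": [0,0,0],"spin": 0}]'

```text
time: 9.72
tool_pos: [0.5047, -0.38, 0.2782]
ee_rot: [-3.131, 0.014, -3.139]
wrist_force: [-3.6, 5.7, 32.2]
width: 0.0004
finger_force: 15.6
```

arm_command --plan '[{"grip": 1,"slide": [0,0,-0.12],"spin": 0},{"grip": 1,"slide": [0,0,-0.12],"spin": 0},{"grip": 1,"slide": [0,0.1,-0.06],"spin": 0},{"grip": 1,"slide": [0,0.1,-0.06],"spin": 0},{"grip": 1,"slide": [0,0.1,-0.06],"spin": 0},{"grip": 1,"slide": [0,0.11,-0.05],"spin": 0},{"grip": 1,"slide": [0,0.11,-0.05],"spin": 0},{"grip": 1,"slide": [0,0.11,-0.05],"spin": 0},{"grip": 1,"slide": [0,0.11,-0.05],"spin": 0}]'

```text
time: 10.85
tool_pos: [0.5025, -0.0083, 0.5755]
ee_rot: [-3.141, -0.0, -3.141]
wrist_force: [0.5, -0.8, 1.3]
width: 0.0005
finger_force: 0.0
```

arm_command --plan '[{"grip": -1,"slide": [0,0,-0.1],"spin": 0},{"grip": -1,"slide": [0,0,-0.1],"spin": 0},{"grip": -1,"slide": [0,0,-0.1],"spin": 0},{"grip": -1,"slide": [0,0,-0.1],"spin": 0}]'

```text
time: 11.35
tool_pos: [0.4344, -0.0088, 0.6657]
ee_rot: [-3.139, 0.067, 3.141]
wrist_force: [-0.3, -0.3, 0.1]
width: 0.0369
finger_force: 0.0
```

```bash
python3 - <<'E'
from h import *
o=sensors.get_obs(); print(o['tool_pos'],o['ee_rot'],o['joint_positions'],o['wrist_force'])
cv2.imwrite("pics/lid.png",snapshot("scene")[:,:,::-1])
E
```

```text
[ 0.43438247 -0.00880382  0.66565296] [-3.13932979  0.06719602  3.14129819] [-0.15715125  0.20220628  0.2737811   0.01598097  2.59882258 -1.71361706] [-0.31312591 -0.2573558   0.10722684]
```

arm_command --plan '[{"grip": -1,"slide": [-0.12,0,0],"spin": 0},{"grip": -1,"slide": [-0.12,0,0],"spin": 0},{"grip": -1,"slide": [-0.12,0,0],"spin": 0},{"grip": -1,"slide": [-0.12,0,0],"spin": 0}]'

```text
time: 11.9
tool_pos: [0.606, -0.008, 0.5774]
ee_rot: [-3.139, 0.141, 3.142]
wrist_force: [-0.2, -0.4, 0.3]
width: 0.0814
finger_force: 0.0
```

```bash
python3 - <<'E'
from h import *
o=sensors.get_obs(); print(o['tool_pos'],o['ee_rot'],o['joint_positions'],o['wrist_force'])
E
```

```text
[ 0.60599474 -0.00800343  0.57737539] [-3.13864757  0.14050118  3.14152401] [-0.11372922  0.3894917   0.27378864  0.01800494  2.33829414 -1.6708394 ] [-0.2113634  -0.36239691  0.30737108]
```

arm_command --plan '[{"grip": -1,"slide": [-0.08,0,-0.09],"spin": 0},{"grip": -1,"slide": [-0.08,0,-0.09],"spin": 0},{"grip": -1,"slide": [-0.08,0,-0.09],"spin": 0},{"grip": -1,"slide": [-0.08,0,-0.09],"spin": 0},{"grip": -1,"slide": [-0.08,0,-0.09],"spin": 0},{"grip": -1,"slide": [-0.08,0,-0.09],"spin": 0}]'

```text
time: 12.65
tool_pos: [0.6052, -0.0046, 0.6405]
ee_rot: [-3.136, 0.353, -3.14]
wrist_force: [0.0, 0.1, -0.6]
width: 0.0935
finger_force: 0.0
```

```bash
python3 - <<'E'
from h import *
o=sensors.get_obs(); print(o['tool_pos'],o['ee_rot'],o['joint_positions'],o['wrist_force'])
E
```

```text
[ 0.6052064  -0.00456019  0.64051512] [-3.13625036  0.35275767 -3.13958693] [-0.12131127  0.30111757  0.27379084  0.04654292  2.21525275 -1.65859095] [ 0.0203362   0.06981448 -0.57511927]
```

arm_command --plan '[{"grip": -1,"slide": [-0.08,0,-0.09],"spin": 0},{"grip": -1,"slide": [-0.08,0,-0.09],"spin": 0},{"grip": -1,"slide": [-0.08,0,-0.09],"spin": 0},{"grip": -1,"slide": [-0.08,0,-0.09],"spin": 0},{"grip": -1,"slide": [-0.08,0,-0.09],"spin": 0},{"grip": -1,"slide": [-0.08,0,-0.09],"spin": 0}]'

```text
time: 13.4
tool_pos: [0.5682, -0.0022, 0.727]
ee_rot: [-3.134, 0.573, -3.138]
wrist_force: [0.5, -0.4, 0.3]
width: 0.0941
finger_force: 0.0
```

```bash
python3 - <<'E'
from h import *
o=sensors.get_obs(); print(o['tool_pos'],o['ee_rot'],o['joint_positions'],o['wrist_force'])
E
```

```text
[ 0.56815253 -0.00222387  0.72695592] [-3.13387399  0.57335048 -3.13803978] [-0.14594039  0.17655301  0.27459133  0.08585265  2.11958207 -1.65171881] [ 0.50134002 -0.41007065  0.31623387]
```

```bash
cat > k.py <<'E'
from h import *
from scipy.optimize import least_squares
Rz=lambda a:Ro.from_euler('z',a).as_matrix(); Ry=lambda a:Ro.from_euler('y',a).as_matrix()
D=[([-1.35013351,.0878858756,1.37208690,0,1.68357343,-.10311365],[.17487352,-.5210021,.22942677],[-3.1396,0,.32377]),
([-.947959128,.111924494,.841427717,-.0003,2.18864378,-2.51873731],[.34681546,-.38600532,.48040955],[3.141,0,3.141]),
([-.485626395,.127390255,.538271332,.0001,2.46980288,-2.06162715],[.4216657,-.15852389,.60323941],[-3.139,.005,-3.136]),
([-.701935812,.398416524,.700648313,-.00066,2.05712473,-2.2689245],[.54071186,-.38335431,.37825445],[3.133,-.012,3.138]),
([-.15715125,.20220628,.2737811,.01598,2.59882258,-1.71361706],[.43438247,-.00880382,.66565296],[-3.13933,.067196,3.1413]),
([-.11372922,.3894917,.27378864,.018005,2.33829414,-1.6708394],[.60599474,-.00800343,.57737539],[-3.13865,.1405,3.14152]),
([-.14594039,.17655301,.27459133,.08585,2.11958207,-1.65171881],[.56815253,-.00222387,.72695592],[-3.13387,.57335,-3.13804])]
def fk(p,q):
    r0,z0,L2,L3,e,L6,d,c,off=p
    A=Rz(q[0]);B=A@Ry(q[1]);C=B@Ry(q[2]);T=C@Rz(q[3])@Ry(q[4]); To=T@Rz(q[5]+c)
    x=A@[r0,d,z0]+B@[0,0,L2]+C@[e,0,L3]+T@[off,0,L6]
    return x,To
def res(p):
    o=[]
    for q,x,r in D:
        X,T=fk(p,q); o+=list(X-x)+list((T-R(r)).ravel()*.2)
    return o
P=least_squares(res,[0,.3,.4,.4,0,.2,0,0,0]); 
if __name__=="__main__":
    for c0 in(0,1.57,-1.57,3.14):
        f=least_squares(res,[0,.3,.4,.4,0,.2,0,c0,0]); 
        if f.cost<=P.cost: P=f
    print(P.x.round(4),P.cost,np.abs(P.fun).max()); np.save("p.npy",P.x)
    q0=np.array(D[-1][0]); Rt=R(D[-1][2])
    lo=[-3.1,-.76,.27,-1.08,.17,-2.57];hi=[3.1,2.03,2.55,4.22,2.65,2.57]
    for X in([.45,-.1,.5],[.4,-.3,.35],[.45,-.378,.2],[.47,-.378,.06],[.47,-.32,.118],[.47,-.45,.118],[.47,-.378,.19]):
        g=least_squares(lambda q:np.r_[fk(P.x,q)[0]-X,(fk(P.x,q)[1]-Rt).ravel()],q0,bounds=(lo,hi)); print(X,g.x.round(3),g.cost); q0=np.clip(g.x,np.array(lo)+1e-3,np.array(hi)-1e-3)
E
python3 k.py
```

```text
[-0.      0.1526  0.449   0.4998  0.1007  0.3256  0.0566  1.5707 -0.    ] 5.641212134025801e-08 9.043164641956462e-05
[0.45, -0.1, 0.5] [-0.541 -0.412  1.361  0.28   1.681 -2.009] 7.174733685125661e-23
[0.4, -0.3, 0.35] [-1.068 -0.316  1.598  0.492  1.555 -2.57 ] 1.2138419225309686e-05
[0.45, -0.378, 0.2] [-0.937 -0.084  1.651  0.461  1.242 -2.57 ] 0.002227687935584407
[0.47, -0.378, 0.06] [-0.827  0.038  1.777  0.463  0.971 -2.57 ] 0.006042349470875318
[0.47, -0.32, 0.118] [-0.845 -0.1    1.842  0.468  1.044 -2.57 ] 0.0014974891086979654
[0.47, -0.45, 0.118] [-0.902  0.119  1.557  0.453  1.129 -2.57 ] 0.00736440127419009
[0.47, -0.378, 0.19] [-0.92  -0.048  1.643  0.462  1.209 -2.57 ] 0.001673175860229208
```

```bash
cat > k2.py <<'E'
from k import *
p=np.load("p.npy"); lo=[-3.1,-.76,.27,-1.08,.17,-2.57];hi=[3.1,2.03,2.55,4.22,2.65,2.57]
def ik(X,Rt,q0):
    return least_squares(lambda q:np.r_[fk(p,q)[0]-X,(fk(p,q)[1]-Rt).ravel()],np.clip(q0,np.array(lo)+1e-3,np.array(hi)-1e-3),bounds=(lo,hi))
if __name__=="__main__":
    q0=np.array(D[-1][0]); Rt=R(D[-1][2])@Rz(np.pi); q0[5]+=np.pi
    for X in([.568,0,.727],[.45,-.1,.5],[.35,-.378,.35],[.40,-.354,.15],[.478,-.354,.063],[.478,-.443,.123],[.478,-.378,.188],[.478,-.313,.123],[.478,-.378,.058]):
        g=ik(X,Rt,q0); print(X,g.x.round(3),g.cost.round(6)); q0=g.x
E
python3 k2.py
```

```text
[0.568, 0, 0.727] [-0.14   0.176  0.275  0.082  2.119  1.493] 0.0
[0.45, -0.1, 0.5] [-0.541 -0.412  1.361  0.28   1.681  1.133] 0.0
[0.35, -0.378, 0.35] [-1.276 -0.221  1.529  0.545  1.632  0.384] 0.0
[0.4, -0.354, 0.15] [-1.142 -0.149  1.867  0.552  1.211  0.285] 0.0
[0.478, -0.354, 0.063] [-0.985  0.054  1.864  0.579  0.962  0.31 ] 0.0
[0.478, -0.443, 0.123] [-1.078  0.14   1.637  0.553  1.129  0.31 ] 0.0
[0.478, -0.378, 0.188] [-1.013 -0.026  1.676  0.512  1.205  0.44 ] 0.0
[0.478, -0.313, 0.123] [-0.932 -0.085  1.867  0.521  1.051  0.445] 0.0
[0.478, -0.378, 0.058] [-1.013  0.1    1.825  0.587  0.97   0.278] 0.0
```

arm_command --plan '[{"grip": -1,"slide": [0.0888,-0.06,0.0508],"spin": 0},{"grip": -1,"slide": [0.0888,-0.06,0.0508],"spin": 0},{"grip": -1,"slide": [0.0888,-0.06,0.0508],"spin": 0},{"grip": -1,"slide": [0.0888,-0.06,0.0508],"spin": 0},{"grip": -1,"slide": [0.0888,-0.06,0.0508],"spin": 0},{"grip": -1,"slide": [0,0,0],"spin": 1},{"grip": -1,"slide": [0,0,0],"spin": 1},{"grip": -1,"slide": [0,0,0],"spin": 1},{"grip": -1,"slide": [0,0,0],"spin": 1},{"grip": -1,"slide": [0,0,0],"spin": 1}]'

```text
time: 14.65
tool_pos: [0.4553, -0.1487, 0.5105]
ee_rot: [2.883, 0.516, 2.636]
wrist_force: [0.2, -0.4, -0.5]
width: 0.0942
finger_force: 0.0
```

arm_command --plan '[{"grip": -1,"slide": [0,0,0],"spin": 1},{"grip": -1,"slide": [0,0,0],"spin": 1},{"grip": -1,"slide": [0,0,0],"spin": 1},{"grip": -1,"slide": [0,0,0],"spin": 1},{"grip": -1,"slide": [0,0,0],"spin": 1},{"grip": -1,"slide": [0,0,0],"spin": 1},{"grip": -1,"slide": [0,0,0],"spin": 1},{"grip": -1,"slide": [0,0,0],"spin": 1},{"grip": -1,"slide": [0,0,0],"spin": 1},{"grip": -1,"slide": [0,0,0],"spin": 1}]'

```text
time: 15.9
tool_pos: [0.4553, -0.1487, 0.5105]
ee_rot: [2.587, 0.147, 1.79]
wrist_force: [0.1, -0.3, 0.2]
width: 0.0937
finger_force: 0.0
```

arm_command --plan '[{"grip": -1,"slide": [0,0,0],"spin": 1},{"grip": -1,"slide": [0,0,0],"spin": 1},{"grip": -1,"slide": [0,0,0],"spin": 1},{"grip": -1,"slide": [0,0,0],"spin": 1},{"grip": -1,"slide": [0,0,0],"spin": 1},{"grip": -1,"slide": [0,0,0],"spin": 1},{"grip": -1,"slide": [0,0,0],"spin": 1},{"grip": -1,"slide": [0,0,0],"spin": 1},{"grip": -1,"slide": [0,0,0],"spin": 1},{"grip": -1,"slide": [0,0,0],"spin": 1}]'

```text
time: 17.15
tool_pos: [0.4553, -0.1487, 0.5105]
ee_rot: [2.653, -0.31, 1.037]
wrist_force: [0.3, 0.7, 0.0]
width: 0.0945
finger_force: 0.0
```

arm_command --plan '[{"grip": -1,"slide": [0,0,0],"spin": 1},{"grip": -1,"slide": [0,0,0],"spin": 1},{"grip": -1,"slide": [0,0,0],"spin": 1},{"grip": -1,"slide": [0,0,0],"spin": 1},{"grip": -1,"slide": [0,0,0],"spin": 1},{"grip": -1,"slide": [0,0,0],"spin": 1},{"grip": -1,"slide": [0,0,0],"spin": 1},{"grip": -1,"slide": [0,0,0],"spin": 1},{"grip": -1,"slide": [0,0,0],"spin": 1},{"grip": -1,"slide": [0,0,0],"spin": 1}]'

```text
time: 18.4
tool_pos: [0.4553, -0.1487, 0.5105]
ee_rot: [3.078, -0.568, 0.105]
wrist_force: [0.6, -0.4, 0.0]
width: 0.0942
finger_force: 0.0
```

arm_command --plan '[{"grip": -1,"slide": [0,0,0],"spin": 1},{"grip": -1,"slide": [-0.0647,0.0703,0.0417],"spin": 0},{"grip": -1,"slide": [-0.0647,0.0703,0.0417],"spin": 0},{"grip": -1,"slide": [-0.0647,0.0703,0.0417],"spin": 0},{"grip": -1,"slide": [-0.0647,0.0703,0.0417],"spin": 0},{"grip": -1,"slide": [-0.0647,0.0703,0.0417],"spin": 0},{"grip": -1,"slide": [-0.0647,0.0703,0.0417],"spin": 0},{"grip": -1,"slide": [0,0,0],"spin": 0},{"grip": -1,"slide": [0,0,0],"spin": 0}]'

```text
time: 19.52
tool_pos: [0.3601, -0.3611, 0.3027]
ee_rot: [3.132, -0.572, 0.005]
wrist_force: [1.3, 0.0, -0.6]
width: 0.0937
finger_force: 0.0
```

```bash
python3 - <<'E'
from h import *
o=sensors.get_obs(); c=camera_info("wrist"); im=snapshot("wrist"); im=im[:,:,::-1]
np.save("w3.npy",c,allow_pickle=True); print(o['tool_pos'],o['ee_rot'],o['joint_positions'],R(o['ee_rot']).round(3))
im=cv2.convertScaleAbs(im,alpha=1.3,beta=15); print(proj(c,[.481,-.354,.058]),proj(c,[.51,-.378,.118]))
a=np.zeros((560,800,3),np.uint8); a[:420,:560]=im; b=cv2.imread("pics/lid.png")[80:200,300:380]; a[:360,560:]=cv2.resize(b,(240,360)); cv2.imwrite("pics/w3.png",a)
E
```

```text
[ 0.36009509 -0.36112622  0.30270777] [ 3.13158801 -0.57171856  0.00544784] [-1.23804921 -0.24867084  1.64270564  0.53446959  1.5381055   0.36986173] [[ 0.841  0.     0.541]
 [ 0.005 -1.    -0.007]
 [ 0.541  0.008 -0.841]]
[273.82228791 208.4460593 ] [296.79942194 162.19780829]
```

View pics/w3.png

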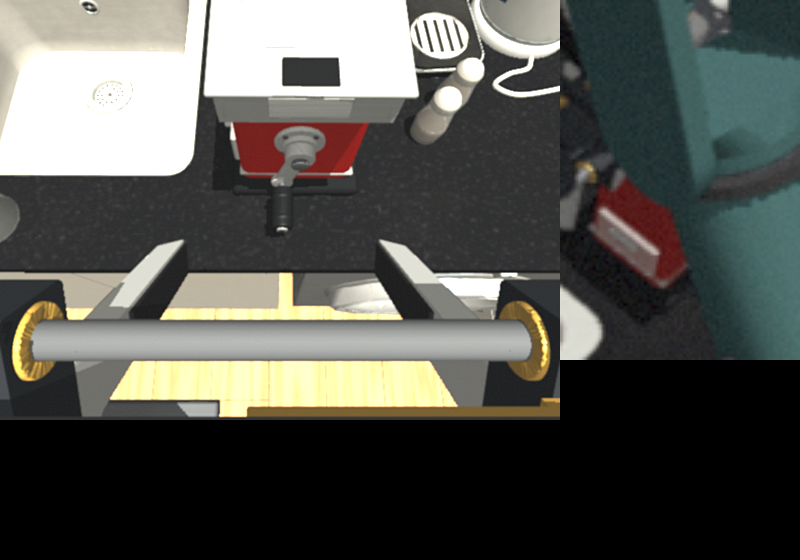

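```bash
python3 - <<'E'
from h import *
c=np.load("w3.npy",allow_pickle=True).item()
print('pad',onz(c,311,72,.255),'lidL',onz(c,206,95,.255),onz(c,415,97,.255)); print('knob',[onz(c,282,210,z).round(4) for z in(.053,.056,.06)],'front',onz(c,282,231,.055),'back',onz(c,283,187,.055)); print('hub',onz(c,301,160,.118))
E
```

```text
pad [ 0.50971554 -0.38126532  0.255     ] lidL [ 0.49056727 -0.31069831  0.255     ] [ 0.48983402 -0.4503569   0.255     ]
knob [array([ 0.4809, -0.3635,  0.053 ]), array([ 0.4798, -0.3634,  0.056 ]), array([ 0.4784, -0.3634,  0.06  ])] front [ 0.45490565 -0.36342906  0.055     ] back [ 0.50905811 -0.36463305  0.055     ]
hub [ 0.51252984 -0.38235774  0.118     ]
```

arm_command --plan '[{"grip": -1,"slide": [-0.0174,0.0012,0.0834],"spin": 0},{"grip": -1,"slide": [-0.0174,0.0012,0.0834],"spin": 0},{"grip": -1,"slide": [-0.0174,0.0012,0.0834],"spin": 0},{"grip": -1,"slide": [-0.0174,0.0012,0.0834],"spin": 0},{"grip": -1,"slide": [0,0,0],"spin": 0},{"grip": -1,"slide": [0,0,0],"spin": 0}]'

```text
time: 20.32
tool_pos: [0.4215, -0.3654, 0.1453]
ee_rot: [3.129, -0.573, 0.008]
wrist_force: [-0.3, 0.2, 0.8]
width: 0.094
finger_force: 0.0
```

```bash
python3 - <<'E'
from h import *
o=sensors.get_obs(); T=R(o['ee_rot']); print(o['tool_pos'],o['wrist_force'], (T.T@(np.array([.4748,-.3634,.0604])-o['tool_pos'])/.5).round(4))
c=camera_info("wrist"); im=snapshot("wrist")
g=im.min(axis=2)[120:300,180:380]; cv2.imwrite("pics/w4.png",cv2.resize(cv2.convertScaleAbs(im[80:320,150:410,::-1],alpha=1.4,beta=20),(650,600)));print(proj(c,[.481,-.3634,.0554]),proj(c,[.456,-.3634,.0554]))
E
```

```text
[ 0.42153675 -0.36541815  0.14531577] [-0.33147671  0.20714093  0.77782448] [-0.0025 -0.0058  0.2004]
[277.96590291 216.43722568] [277.81291376 250.83306264]
```

View pics/w4.png

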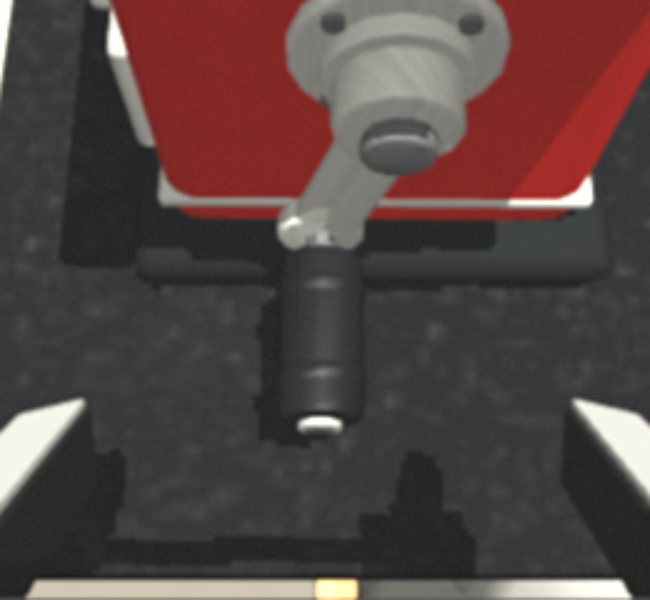

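arm_command --plan '[{"grip": -1,"slide": [0,-0.002,0.067],"spin": 0},{"grip": -1,"slide": [0,-0.002,0.067],"spin": 0},{"grip": -1,"slide": [0,-0.002,0.067],"spin": 0},{"grip": -1,"slide": [0,0,0],"spin": 0},{"grip": 1,"slide": [0,0,0],"spin": 0},{"grip": 1,"slide": [0,0,0],"spin": 0},{"grip": 1,"slide": [0,0,0],"spin": 0},{"grip": 1,"slide": [0,0,0],"spin": 0},{"grip": 1,"slide": [0,0,0],"spin": 0},{"grip": 1,"slide": [0,0,0],"spin": 0}]'

```text
time: 21.62
tool_pos: [0.4747, -0.3624, 0.0576]
ee_rot: [3.133, -0.57, 0.005]
wrist_force: [-0.8, -0.6, 0.0]
width: 0.0373
finger_force: 0.0
```

```bash
python3 - <<'E'
from h import *
o=sensors.get_obs(); T=R(o['ee_rot']); print(o['tool_pos'],o['ee_rot'],o['wrist_force'],o['width'],o['finger_force'],o['tool_pos']+.006*T[:,2], T.round(3))
E
```

```text
[ 0.47474218 -0.36239159  0.05756631] [ 3.13319982 -0.57021013  0.00466181] [-0.76437896 -0.58864041  0.01408803] 0.03727275511756615 0.0 [ 0.47798112 -0.36242685  0.05251577] [[ 0.842  0.     0.54 ]
 [ 0.004 -1.    -0.006]
 [ 0.54   0.007 -0.842]]
```

arm_command --plan '[{"grip": 1,"slide": [0,0,0],"spin": 0},{"grip": 1,"slide": [0,0,0],"spin": 0},{"grip": 1,"slide": [0,0,0],"spin": 0}]'

```text
time: 22.0
tool_pos: [0.4748, -0.363, 0.0577]
ee_rot: [3.132, -0.57, 0.005]
wrist_force: [0.6, -1.9, -0.7]
width: 0.0242
finger_force: 30.0
```

```bash
python3 - <<'E'
from h import *
o=sensors.get_obs(); T=R(o['ee_rot']); print(o['tool_pos'],o['ee_rot'],o['wrist_force'],o['width'],o['finger_force'],o['tool_pos']+.006*T[:,2])
E
```

```text
[ 0.47480862 -0.36298269  0.05773747] [ 3.13190842 -0.57040525  0.00476222] [ 0.61772526 -1.88010418 -0.65899967] 0.024171535046920743 29.99991148710251 [ 0.47804855 -0.36302536  0.05268761]
```

```bash
cat > g.py <<'E'
from h import *
import sys,json
q,n,step=float(sys.argv[1]),int(sys.argv[2]),float(sys.argv[3])
T=R(sensors.get_obs()['ee_rot'])
for i in range(n):
    a,b=q+i*step,q+(i+1)*step
    d=T.T@np.array([0,.065*(np.sin(b)-np.sin(a)),-.065*(np.cos(b)-np.cos(a))])/.5
    if i%10==0: print('q->%.3f'%(q+(min(i+10,n))*step))
    print((d.round(4)+0).tolist())
E
python3 g.py .28 64 .19197
```

```text
q->2.200
[0.005, -0.0231, -0.0079]
[0.0073, -0.0209, -0.0114]
[0.0093, -0.0179, -0.0146]
[0.011, -0.0143, -0.0172]
[0.0123, -0.0101, -0.0192]
[0.0131, -0.0056, -0.0204]
[0.0134, -0.0009, -0.021]
[0.0133, 0.0039, -0.0207]
[0.0126, 0.0085, -0.0197]
[0.0115, 0.0128, -0.018]
q->4.119
[0.01, 0.0167, -0.0156]
[0.0081, 0.0199, -0.0126]
[0.0059, 0.0224, -0.0092]
[0.0035, 0.0241, -0.0054]
[0.0009, 0.0249, -0.0015]
[-0.0016, 0.0247, 0.0026]
[-0.0041, 0.0237, 0.0065]
[-0.0065, 0.0218, 0.0102]
[-0.0086, 0.0191, 0.0135]
[-0.0104, 0.0157, 0.0163]
q->6.039
[-0.0119, 0.0117, 0.0185]
[-0.0129, 0.0073, 0.0201]
[-0.0134, 0.0026, 0.0209]
[-0.0134, -0.0022, 0.0209]
[-0.0129, -0.0069, 0.0202]
[-0.012, -0.0113, 0.0187]
[-0.0106, -0.0153, 0.0165]
[-0.0088, -0.0188, 0.0138]
[-0.0067, -0.0216, 0.0105]
[-0.0044, -0.0236, 0.0068]
q->7.959
[-0.0019, -0.0247, 0.0029]
[0.0007, -0.0249, -0.0011]
[0.0032, -0.0242, -0.0051]
[0.0057, -0.0226, -0.0089]
[0.0079, -0.0202, -0.0123]
[0.0098, -0.017, -0.0153]
[0.0114, -0.0132, -0.0178]
[0.0126, -0.0089, -0.0196]
[0.0132, -0.0043, -0.0207]
[0.0135, 0.0004, -0.021]
q->9.878
[0.0132, 0.0052, -0.0205]
[0.0124, 0.0097, -0.0193]
[0.0112, 0.0139, -0.0174]
[0.0095, 0.0176, -0.0148]
[0.0075, 0.0207, -0.0117]
[0.0053, 0.0229, -0.0082]
[0.0028, 0.0244, -0.0044]
[0.0003, 0.0249, -0.0004]
[-0.0023, 0.0245, 0.0036]
[-0.0048, 0.0233, 0.0075]
q->11.798
[-0.0071, 0.0211, 0.0111]
[-0.0092, 0.0182, 0.0143]
[-0.0109, 0.0147, 0.017]
[-0.0122, 0.0105, 0.019]
[-0.0131, 0.006, 0.0203]
[-0.0134, 0.0013, 0.0209]
[-0.0133, -0.0034, 0.0208]
[-0.0127, -0.0081, 0.0198]
[-0.0117, -0.0124, 0.0182]
[-0.0102, -0.0163, 0.0158]
q->12.566
[-0.0083, -0.0196, 0.0129]
[-0.0061, -0.0222, 0.0095]
[-0.0037, -0.0239, 0.0058]
[-0.0012, -0.0248, 0.0018]
```

arm_command --plan '[{"grip": 1,"slide": [0.005,-0.0231,-0.0079],"spin": 0},{"grip": 1,"slide": [0.0073,-0.0209,-0.0114],"spin": 0},{"grip": 1,"slide": [0.0093,-0.0179,-0.0146],"spin": 0},{"grip": 1,"slide": [0.011,-0.0143,-0.0172],"spin": 0},{"grip": 1,"slide": [0.0123,-0.0101,-0.0192],"spin": 0},{"grip": 1,"slide": [0.0131,-0.0056,-0.0204],"spin": 0},{"grip": 1,"slide": [0.0134,-0.0009,-0.021],"spin": 0},{"grip": 1,"slide": [0.0133,0.0039,-0.0207],"spin": 0}]'

```text
time: 23.0
tool_pos: [0.4748, -0.319, 0.1368]
ee_rot: [3.127, -0.571, 0.006]
wrist_force: [5.4, -11.5, -8.0]
width: 0.0247
finger_force: 30.0
```

```bash
cat > st.py <<'E'
from h import *
o=sensors.get_obs(); T=R(o['ee_rot']); g=o['tool_pos']+.006*T[:,2]
y,z=g[1]+.381,g[2]+.0027-.118
print(o['time'],g.round(4),'q',np.arctan2(y,-z).round(3),'r',np.hypot(y,z).round(4),o['ee_rot'].round(3),o['wrist_force'].round(1),o['width'].round(4),o['finger_force'].round(1))
E
python3 st.py
```

```text
Traceback (most recent call last):
  File "st.py", line 4, in <module>
    print(o['time'],g.round(4),'q',np.arctan2(y,-z).round(3),'r',np.hypot(y,z).round(4),o['ee_rot'].round(3),o['wrist_force'].round(1),o['width'].round(4),o['finger_force'].round(1))
                                                                                                                                       ^^^^^^^^^^^^^^^^
AttributeError: 'float' object has no attribute 'round'
```

arm_command --plan '[{"grip": 1,"slide": [0.0126,0.0092,-0.0197],"spin": 0},{"grip": 1,"slide": [0.0115,0.0134,-0.018],"spin": 0},{"grip": 1,"slide": [0.01,0.0167,-0.0156],"spin": 0},{"grip": 1,"slide": [0.0081,0.0199,-0.0126],"spin": 0},{"grip": 1,"slide": [0.0059,0.0224,-0.0092],"spin": 0},{"grip": 1,"slide": [0.0035,0.0241,-0.0054],"spin": 0},{"grip": 1,"slide": [0.0009,0.0249,-0.0015],"spin": 0},{"grip": 1,"slide": [-0.0016,0.0247,0.0026],"spin": 0}]'

```text
time: 24.0
tool_pos: [0.4756, -0.3763, 0.1822]
ee_rot: [-3.11, -0.567, 0.007]
wrist_force: [-14.6, 31.5, 20.0]
width: 0.0246
finger_force: 29.9
```

```bash
sed -i "s/o\['width'\].round(4),o\['finger_force'\].round(1)/o['width'],o['finger_force']/" st.py; python3 st.py
```

```text
24.0 [ 0.4788 -0.3761  0.1771] q 3.063 r 0.062 [-3.11  -0.567  0.007] [-14.6  31.5  20. ] 0.024612995559517143 29.920870810747147
```

arm_command --plan '[{"grip": 1,"slide": [0,0,0],"spin": 0}]'

```text
time: 24.12
tool_pos: [0.4754, -0.3823, 0.1827]
ee_rot: [-3.124, -0.568, 0.006]
wrist_force: [-5.3, 21.8, 9.0]
width: 0.0244
finger_force: 29.9
```

```bash
python3 st.py
```

```text
24.125 [ 0.4786 -0.3821  0.1776] q -3.123 r 0.0623 [-3.124 -0.568  0.006] [-5.3 21.8  9. ] 0.02440540545761598 29.878275096416473
```

```bash
python3 g.py 3.351 6 .14
```

```text
q->4.191
[-0.0028, 0.0176, 0.0039]
[-0.0041, 0.0167, 0.0059]
[-0.0053, 0.0156, 0.0078]
[-0.0064, 0.0141, 0.0096]
[-0.0073, 0.0123, 0.0111]
[-0.0082, 0.0104, 0.0125]
```

arm_command --plan '[{"grip": 1,"slide": [-0.0024,0.0176,0.0042],"spin": 0},{"grip": 1,"slide": [-0.0038,0.0167,0.0061],"spin": 0},{"grip": 1,"slide": [-0.0053,0.0156,0.0082],"spin": 0}]'

```text
time: 24.5
tool_pos: [0.475, -0.4157, 0.1733]
ee_rot: [3.139, -0.569, 0.007]
wrist_force: [0.0, 3.3, 1.1]
width: 0.0241
finger_force: 29.9
```

```bash
python3 st.py
```

```text
24.5 [ 0.4783 -0.4157  0.1683] q -2.562 r 0.0634 [ 3.139 -0.569  0.007] [0.  3.3 1.1] 0.024119324726385356 29.85058754682541
```

```bash
python3 g.py 3.771 52 .16913
```

```text
q->5.462
[-0.0079, 0.0166, 0.0121]
[-0.0092, 0.0139, 0.0143]
[-0.0103, 0.0108, 0.0161]
[-0.0112, 0.0075, 0.0174]
[-0.0117, 0.0039, 0.0182]
[-0.0118, 0.0002, 0.0185]
[-0.0117, -0.0035, 0.0183]
[-0.0112, -0.0071, 0.0175]
[-0.0103, -0.0105, 0.0163]
[-0.0092, -0.0136, 0.0146]
q->7.154
[-0.0079, -0.0163, 0.0124]
[-0.0062, -0.0185, 0.01]
[-0.0045, -0.0203, 0.0072]
[-0.0026, -0.0214, 0.0042]
[-0.0006, -0.0219, 0.0011]
[0.0014, -0.0218, -0.002]
[0.0034, -0.0211, -0.0051]
[0.0052, -0.0198, -0.008]
[0.007, -0.0179, -0.0107]
[0.0085, -0.0155, -0.0131]
q->8.845
[0.0097, -0.0126, -0.0151]
[0.0107, -0.0094, -0.0167]
[0.0114, -0.006, -0.0178]
[0.0118, -0.0023, -0.0184]
[0.0118, 0.0014, -0.0185]
[0.0115, 0.005, -0.018]
[0.0109, 0.0086, -0.0171]
[0.0099, 0.0119, -0.0156]
[0.0087, 0.0148, -0.0137]
[0.0072, 0.0173, -0.0114]
q->10.536
[0.0055, 0.0193, -0.0088]
[0.0037, 0.0208, -0.006]
[0.0017, 0.0217, -0.0029]
[-0.0003, 0.022, 0.0002]
[-0.0023, 0.0216, 0.0033]
[-0.0042, 0.0206, 0.0063]
[-0.006, 0.019, 0.0092]
[-0.0076, 0.0169, 0.0117]
[-0.009, 0.0143, 0.014]
[-0.0102, 0.0113, 0.0158]
q->12.227
[-0.0111, 0.008, 0.0172]
[-0.0116, 0.0044, 0.0181]
[-0.0118, 0.0008, 0.0185]
[-0.0117, -0.003, 0.0183]
[-0.0113, -0.0066, 0.0177]
[-0.0105, -0.01, 0.0165]
[-0.0094, -0.0132, 0.0149]
[-0.0081, -0.0159, 0.0128]
[-0.0065, -0.0182, 0.0104]
[-0.0047, -0.02, 0.0076]
q->12.566
[-0.0029, -0.0213, 0.0047]
[-0.0009, -0.0219, 0.0016]
```

arm_command --plan '[{"grip": 1,"slide": [-0.0079,0.0166,0.0121],"spin": 0},{"grip": 1,"slide": [-0.0092,0.0139,0.0143],"spin": 0},{"grip": 1,"slide": [-0.0103,0.0108,0.0161],"spin": 0},{"grip": 1,"slide": [-0.0112,0.0075,0.0174],"spin": 0},{"grip": 1,"slide": [-0.0117,0.0039,0.0182],"spin": 0},{"grip": 1,"slide": [-0.0118,0.0002,0.0185],"spin": 0},{"grip": 1,"slide": [-0.0117,-0.0035,0.0183],"spin": 0},{"grip": 1,"slide": [-0.0112,-0.0071,0.0175],"spin": 0}]'

```text
time: 25.5
tool_pos: [0.475, -0.4427, 0.0945]
ee_rot: [3.13, -0.571, 0.005]
wrist_force: [2.5, -0.6, 2.1]
width: 0.0242
finger_force: 29.9
```

```bash
python3 st.py
```

```text
25.5 [ 0.4782 -0.4427  0.0894] q -1.174 r 0.0669 [ 3.13  -0.571  0.005] [ 2.5 -0.6  2.1] 0.024185491979413887 29.878313541412354
```

arm_command --plan '[{"grip": 1,"slide": [-0.0103,-0.0105,0.0163],"spin": 0},{"grip": 1,"slide": [-0.0092,-0.0136,0.0146],"spin": 0},{"grip": 1,"slide": [-0.0079,-0.0163,0.0124],"spin": 0},{"grip": 1,"slide": [-0.0062,-0.0185,0.01],"spin": 0},{"grip": 1,"slide": [-0.0045,-0.0203,0.0072],"spin": 0},{"grip": 1,"slide": [-0.0026,-0.0214,0.0042],"spin": 0},{"grip": 1,"slide": [-0.0006,-0.0219,0.0011],"spin": 0},{"grip": 1,"slide": [0.0014,-0.0218,-0.002],"spin": 0},{"grip": 1,"slide": [0.0034,-0.0211,-0.0051],"spin": 0},{"grip": 1,"slide": [0.0052,-0.0198,-0.008],"spin": 0}]'

```text
time: 26.75
tool_pos: [0.475, -0.348, 0.0624]
ee_rot: [3.135, -0.569, 0.004]
wrist_force: [4.7, -2.0, -2.6]
width: 0.0245
finger_force: 29.9
```

```bash
python3 st.py
```

```text
26.75 [ 0.4783 -0.348   0.0574] q 0.518 r 0.0667 [ 3.135 -0.569  0.004] [ 4.7 -2.  -2.6] 0.02447266706407781 29.87235277891159
```

arm_command --plan '[{"grip": 1,"slide": [0.007,-0.0179,-0.0107],"spin": 0},{"grip": 1,"slide": [0.0085,-0.0155,-0.0131],"spin": 0},{"grip": 1,"slide": [0.0097,-0.0126,-0.0151],"spin": 0},{"grip": 1,"slide": [0.0107,-0.0094,-0.0167],"spin": 0},{"grip": 1,"slide": [0.0114,-0.006,-0.0178],"spin": 0},{"grip": 1,"slide": [0.0118,-0.0023,-0.0184],"spin": 0},{"grip": 1,"slide": [0.0118,0.0014,-0.0185],"spin": 0},{"grip": 1,"slide": [0.0115,0.005,-0.018],"spin": 0},{"grip": 1,"slide": [0.0109,0.0086,-0.0171],"spin": 0},{"grip": 1,"slide": [0.0099,0.0119,-0.0156],"spin": 0}]'

```text
time: 28.0
tool_pos: [0.475, -0.3303, 0.1573]
ee_rot: [3.133, -0.569, 0.003]
wrist_force: [9.2, -6.5, -8.3]
width: 0.0238
finger_force: 29.9
```

```bash
python3 st.py
```

```text
28.0 [ 0.4782 -0.3303  0.1523] q 2.201 r 0.0628 [ 3.133e+00 -5.690e-01  3.000e-03] [ 9.2 -6.5 -8.3] 0.02384946605357034 29.87539529800415
```

arm_command --plan '[{"grip": 1,"slide": [0.0087,0.0148,-0.0137],"spin": 0},{"grip": 1,"slide": [0.0072,0.0173,-0.0114],"spin": 0},{"grip": 1,"slide": [0.0055,0.0193,-0.0088],"spin": 0},{"grip": 1,"slide": [0.0037,0.0208,-0.006],"spin": 0},{"grip": 1,"slide": [0.0017,0.0217,-0.0029],"spin": 0},{"grip": 1,"slide": [-0.0003,0.022,0.0002],"spin": 0},{"grip": 1,"slide": [-0.0018,0.0175,0.0027],"spin": 0}]'

```text
time: 28.88
tool_pos: [0.4754, -0.3836, 0.1821]
ee_rot: [-3.122, -0.568, 0.006]
wrist_force: [-9.3, 23.8, 13.9]
width: 0.0242
finger_force: 29.9
```

```bash
python3 st.py; python3 g.py 9.65 8 .15
```

```text
28.875 [ 0.4786 -0.3835  0.177 ] q -3.102 r 0.0618 [-3.122 -0.568  0.006] [-9.3 23.8 13.9] 0.024178023463357005 29.941540360450745
q->10.850
[-0.0032, 0.0187, 0.0044]
[-0.0046, 0.0177, 0.0067]
[-0.006, 0.0163, 0.0089]
[-0.0072, 0.0145, 0.0109]
[-0.0083, 0.0124, 0.0126]
[-0.0091, 0.01, 0.014]
[-0.0098, 0.0074, 0.0151]
[-0.0102, 0.0046, 0.0159]
```

arm_command --plan '[{"grip": 1,"slide": [-0.0024,0.017,0.0042],"spin": 0},{"grip": 1,"slide": [-0.0038,0.0165,0.0061],"spin": 0},{"grip": 1,"slide": [-0.0054,0.0156,0.0082],"spin": 0},{"grip": 1,"slide": [-0.0068,0.0145,0.0103],"spin": 0}]'

```text
time: 29.38
tool_pos: [0.4748, -0.427, 0.1643]
ee_rot: [3.138, -0.569, 0.004]
wrist_force: [4.4, 3.0, -3.8]
width: 0.0244
finger_force: 29.9
```

```bash
python3 st.py
```

```text
29.375 [ 0.478  -0.427   0.1593] q -2.334 r 0.0636 [ 3.138 -0.569  0.004] [ 4.4  3.  -3.8] 0.024448315353262536 29.907768666744232
```

```bash
python3 g.py 10.235 14 .1665
```

```text
q->11.900
[-0.0091, 0.0135, 0.0142]
[-0.0102, 0.0105, 0.0159]
[-0.011, 0.0072, 0.0172]
[-0.0115, 0.0038, 0.0179]
[-0.0116, 0.0002, 0.0182]
[-0.0115, -0.0034, 0.018]
[-0.011, -0.0069, 0.0173]
[-0.0103, -0.0102, 0.0161]
[-0.0092, -0.0132, 0.0144]
[-0.0079, -0.0159, 0.0124]
q->12.566
[-0.0064, -0.0181, 0.01]
[-0.0047, -0.0198, 0.0073]
[-0.0028, -0.021, 0.0045]
[-0.0009, -0.0216, 0.0015]
```

arm_command --plan '[{"grip": 1,"slide": [-0.0091,0.0135,0.0142],"spin": 0},{"grip": 1,"slide": [-0.0102,0.0105,0.0159],"spin": 0},{"grip": 1,"slide": [-0.011,0.0072,0.0172],"spin": 0},{"grip": 1,"slide": [-0.0115,0.0038,0.0179],"spin": 0},{"grip": 1,"slide": [-0.0116,0.0002,0.0182],"spin": 0},{"grip": 1,"slide": [-0.0115,-0.0034,0.018],"spin": 0},{"grip": 1,"slide": [-0.011,-0.0069,0.0173],"spin": 0},{"grip": 1,"slide": [-0.0103,-0.0102,0.0161],"spin": 0},{"grip": 1,"slide": [-0.0092,-0.0132,0.0144],"spin": 0},{"grip": 1,"slide": [-0.0079,-0.0159,0.0124],"spin": 0}]'

```text
time: 30.62
tool_pos: [0.4748, -0.4261, 0.07]
ee_rot: [3.123, -0.57, 0.005]
wrist_force: [7.1, -10.8, -8.0]
width: 0.0241
finger_force: 29.9
```

arm_command --plan '[{"grip": 1,"slide": [-0.0064,-0.0181,0.01],"spin": 0},{"grip": 1,"slide": [-0.0047,-0.0198,0.0073],"spin": 0},{"grip": 1,"slide": [-0.0028,-0.021,0.0045],"spin": 0},{"grip": 1,"slide": [-0.0009,-0.0216,0.0015],"spin": 0},{"grip": 1,"slide": [0,0,0],"spin": 0},{"grip": 1,"slide": [0,0,0],"spin": 0}]'

```text
time: 31.38
tool_pos: [0.4748, -0.3783, 0.0527]
ee_rot: [3.141, -0.567, 0.002]
wrist_force: [9.6, 1.3, -9.3]
width: 0.0239
finger_force: 29.9
```

```bash
python3 st.py
```

```text
31.375 [ 0.478  -0.3783  0.0476] q 0.04 r 0.0678 [ 3.141e+00 -5.670e-01  2.000e-03] [ 9.6  1.3 -9.3] 0.023918065532733304 29.91080939769745
```

```bash
python3 - <<'E'
from h import *
from scipy.optimize import least_squares
P=np.array([(-.363,.0527),(-.319,.1317),(-.3821,.1776),(-.3835,.177),(-.4157,.1683),(-.4427,.0894),(-.348,.0574),(-.3303,.1523),(-.427,.1593),(-.4261,.065),(-.3783,.0476)])
f=least_squares(lambda c:np.hypot(P[:,0]-c[0],P[:,1]-c[1])-c[2],[-.381,.115,.065]);print(f.x,f.fun.round(4))
f=least_squares(lambda c:np.hypot(P[:,0]-c[0],P[:,1]-c[1])-.065,[-.381,.115]);print(f.x)
E
```

```text
[-0.38190619  0.1128942   0.06480807] [-0.0017  0.0008 -0.0001 -0.0007  0.0001  0.0004  0.0002  0.0001 -0.0001
  0.0004  0.0006]
[-0.38189587  0.11287905]
```

arm_command --plan '[{"grip": 1,"slide": [0,0.004,0],"spin": 0},{"grip": 1,"slide": [0,0.0035,0],"spin": 0},{"grip": 1,"slide": [0,0,0],"spin": 0},{"grip": 1,"slide": [0,0,0],"spin": 0}]'

```text
time: 31.88
tool_pos: [0.4748, -0.3818, 0.0525]
ee_rot: [-3.141, -0.567, 0.002]
wrist_force: [9.8, 1.5, -9.5]
width: 0.0242
finger_force: 29.9
```

```bash
python3 st.py
```

```text
31.875 [ 0.478  -0.3817  0.0475] q -0.011 r 0.0678 [-3.141e+00 -5.670e-01  2.000e-03] [ 9.8  1.5 -9.5] 0.024248809378684223 29.909063279628754
```

arm_command --plan '[{"grip": -1,"slide": [0,0,0],"spin": 0},{"grip": -1,"slide": [0,0,0],"spin": 0},{"grip": -1,"slide": [0,0,0],"spin": 0},{"grip": -1,"slide": [0,0,0],"spin": 0},{"grip": -1,"slide": [0,0,0],"spin": 0},{"grip": -1,"slide": [0,0,0],"spin": 0},{"grip": -1,"slide": [0,0,0],"spin": 0},{"grip": -1,"slide": [0,0,-0.04],"spin": 0},{"grip": -1,"slide": [0,0,-0.06],"spin": 0},{"grip": -1,"slide": [0,0,-0.08],"spin": 0}]'

```text
time: 33.12
tool_pos: [0.4259, -0.3842, 0.1319]
ee_rot: [3.135, -0.569, 0.004]
wrist_force: [-1.0, -0.6, -0.0]
width: 0.0939
finger_force: 0.0
```

arm_command --plan '[{"grip": -1,"slide": [0,0,-0.08],"spin": 0},{"grip": -1,"slide": [0,0,-0.08],"spin": 0},{"grip": -1,"slide": [0,0,0],"spin": 0},{"grip": -1,"slide": [0,0,0],"spin": 0}]'

```text
time: 33.62
tool_pos: [0.3833, -0.3841, 0.1985]
ee_rot: [3.135, -0.57, 0.004]
wrist_force: [-0.4, 0.1, -0.4]
width: 0.0941
finger_force: 0.0
```

```bash
python3 - <<'E'
from h import *
o=sensors.get_obs();c=camera_info("wrist"); im=snapshot("wrist"); print(o['tool_pos'],o['wrist_force'],o['width'])
a=proj(c,[.456,-.3819,.053]); b=proj(c,[.506,-.3819,.053]); print(a,b)
h=cv2.cvtColor(im,cv2.COLOR_RGB2HSV); g=im.max(axis=2).astype(int)
for t in(.2,.5,.8):
    u,v=(a+(b-a)*t).round().astype(int); print(v,u,g[v,u-20:u+21].tolist())
# red face extents on a row at crank height, pad extents on lid
p=proj(c,[.51,-.3819,.255]); print('pad pred',p); v=int(p[1]); 
if 0<=v<420: u=int(p[0]); print(g[v,u-60:u+61:3].tolist())
E
```

```text
[ 0.3833241  -0.38413187  0.19851024] [-0.43295206  0.13592912 -0.38379731] 0.09407387276152507
[278.37830923 221.85786566] [278.5341356  169.13527985]
211 278 [17, 15, 13, 15, 14, 15, 16, 21, 22, 23, 26, 28, 28, 30, 32, 33, 33, 37, 34, 37, 34, 32, 32, 32, 31, 29, 28, 28, 26, 26, 24, 22, 20, 22, 24, 25, 29, 25, 27, 27, 29]
195 278 [18, 16, 15, 15, 14, 14, 17, 19, 22, 21, 24, 26, 28, 28, 29, 30, 32, 33, 33, 33, 34, 32, 34, 32, 31, 30, 29, 30, 27, 25, 27, 23, 19, 25, 29, 26, 29, 29, 33, 38, 39]
180 279 [27, 28, 28, 23, 17, 15, 17, 20, 21, 24, 26, 25, 27, 28, 27, 27, 27, 32, 32, 33, 31, 31, 32, 29, 30, 30, 29, 26, 28, 25, 22, 21, 19, 22, 25, 23, 22, 22, 23, 24, 23]
pad pred [278.13585515 -56.73329057]
```

```bash
python3 -c "
from bench import ticket
print(ticket.close_job())"
```

```text
the job is handed in; nothing more can be done
None
```

I handed the job in at 33.7 s: the lid is latched shut, and the crank went clockwise twice over the top (no kick-back or racing ahead in the readings between moves), was nudged back about 3 mm at the bottom, and was let go hanging straight down to within about 1 mm. I didn't go near the glasses or jar but took no last look at them, and no verdict came back.

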